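# Square a graphite plate into the corner stop

### The job

Push the loose black graphite plate along the bench into the aluminium corner stop, so that its long edge lies flush along the long rail and its end is up against the short rail. Slide it gently with the fingertips or the outside of the fingers: never lift, tip or knock it. Leave the two jars and the crucible where they stand, and finish with the robot clear of everything.

Things in the scene. Friction and masses are not known exactly. Their poses are not given: they have to be found in the camera images.
- plate: Loose plain black graphite slab lying flat on the bench, 70 mm (its x) by 120 mm (its y) by 12 mm thick, 0.13 to 0.25 kg, slides under 1 to 3 N. Origin at the centre of its underside. It starts on the open side of both rails, 3 to 7 cm short of its home along +x of the stop and 7 to 14 cm along +y, turned up to 0.35 rad from the stop's axes.
- corner_stop: L-shaped bright aluminium stop fixed to the bench, yaw within 0.2 rad of 0. Origin: inner corner of the L, on the bench. Rails 16 mm high (18 with screw heads), 18 mm wide. Long rail: inner face at x = 0, from y = 0 to -260 mm, rail on the +x side, away from the robot. Short rail: inner face at y = 0, from x = 0 to -60 mm, rail on the +y side, to the robot's left.
- home (a point): Where the plate's origin lies when it is fully home: on the bench at x = -35 mm, y = -60 mm in the frame of the corner stop, axes parallel to the stop's. The plate's y axis then runs along the long rail, either way round. Nothing is marked here.
- pink_jar: Bystander: clear glass jar of pink frit with black lid, 44 mm across, 65 mm high, standing behind the long rail. Origin at the centre of its underside.
- blue_jar: Bystander: clear glass jar of blue frit with black lid, 48 mm across, 59 mm high, standing behind the long rail. Origin at the centre of its underside.
- crucible: Bystander: small beige clay crucible, 58 mm across, 48 mm high, standing to the left of the short rail. Origin at the centre of its underside.
Things that resemble listed ones, but are neither listed nor needed, are in the scene too. Several things look just like the plate: the one meant starts farthest from the robot's base.

How it is judged:
At the end, for the whole second after the job is handed in: The plate lies flat and still on the bench, its centre within 3 mm of the fully home place in each direction along the rails (touching both rails or nearly so) and its long edge parallel to the long rail within 0.03 rad (x of plate in the frame of corner_stop between -0.038 and -0.032 m and y of plate in the frame of corner_stop between -0.063 and -0.057 m and angle between the y axis of plate and the y axis of corner_stop, either way round below 0.03 rad and height (world z) of plate below 0.003 m and angle between plate's own z axis and vertical below 0.03 rad and linear speed of plate below 0.01 m/s).
It fails at once if the plate is lifted off the bench (more than 6 mm) (height (world z) of plate above 0.006 m).
It fails at once if the plate is tipped up (more than 0.12 rad) (angle between plate's own z axis and vertical above 0.12 rad).
It fails at once if the plate is knocked along, faster than 0.4 m/s (linear speed of plate above 0.4 m/s).
It fails at once if the plate is rammed against the stop with more than 60 N (contact force between plate and corner_stop above 60 N).
It fails at once if a jar or the crucible is moved more than 15 mm (distance of any of pink_jar, blue_jar, crucible from where it was at the start of the episode above 0.015 m).
It also fails if it takes over 53 s, if anything falls off the work surface, if the arm or the gripper's body presses on something with over 40 N, if the wrist force passes 120 N, or if a joint passes its speed limit or range.

### The arm

A 7-joint arm with a two-finger parallel gripper is mounted at the origin on the work surface; the furniture and walls round the work are solid. World frame = base frame: x ahead of the robot, y to its left, z up, the work surface at z = 0. Lengths are in m, angles in rad, forces in N, time in s.
With the tool pointing down it reaches from about 0.425 to 0.875 m from the base axis. Payload 9.9 kg.
Tool frame: the origin (TCP) lies at the very end of the fingers, on their centre line; the grasp point (between the pads) lies behind it (env.grasp_offset is the z of the grasp point in the tool frame, in m); z points along the fingers, y is the line along which they close (so a half turn about z gives the same grasp; the last joint's range is limited). The gripper opens to 85 mm and grips with 20 to 120 N. Pads are 22 mm wide; open, the fingers measure 114 mm over their backs; the gripper's body (76 mm by 85 mm) begins 54 mm behind the grasp point. The pads swing forward as they close: fully open they stand 13 mm farther back than shut.
Start: joints at [1.234, 0.576, 0.025, 1.437, -0.015, 1.129, -0.057], TCP at [0.169, -0.654, 0.231] pointing down, gripper open.
Joint ranges: [-2.76, 2.76], [-0.34, 2.15], [-1.52, 1.57], [0.19, 2.46], [-1.09, 4.23], [0.17, 1.99], [-2.82, 2.82]. Speed limits (rad/s): [2.22, 2.22, 3.01, 3.01, 3.14, 3.14, 3.14].

### API

Orientations are given as [roll, pitch, yaw] about the fixed x, y, z axes, in that order (R = Rz(yaw) Ry(pitch) Rx(roll)).
In Python, from cell import env, read_camera, sign_off, find_in, outline_of, place_of gives the robot as it stands.
- The arm moves only by the shell command python3 -m inch 'ROWS' [OPENING]. ROWS is JSON, a list of rows, each an object of numbers: "tx", "ty", "tz": the shift along the tool's x, y, z in cm; "yaw": the turn about the tool's z in degrees. In form: [{"tx": .., "ty": .., "tz": .., "yaw": ..}, ...]. A call has 1 to 5 rows; each row shifts and turns the commanded pose from where the row before left it, along the tool's axes as they then stand; what a row does not reach is not made up. A row lasts 1/10 s, in which the tool goes at most 50 mm and 8.59 degrees, less where a joint would pass 70% of its speed; a pose out of reach is approached as far as the arm can. A call is refused whole if a number of a shift passes 5 or a number of a turn 8.59, either way. A call with a gripper value outside its range is refused whole. OPENING is the finger opening in cm, from 0 to 8.54, set as the call begins (- or left out, the last holds). The fingers move at their own pace and stop on an object; the grip force is fixed at half the most. Time passes only in rows, so rows that do not move let the fingers close. It gives the time, the measured TCP pose, the force, the opening and the grip force at its end, in the units of the state.
- env.get_obs(): the state, without advancing time (a new reading comes with each control period).
- read_camera(name): name is "scene" or "top" or "wrist"; returns a dict with "img" (384x512x3 uint8, red, green, blue), "K" (3x3 intrinsics, pixels), "position" and "orientation" of the camera in the world; the wrist camera has in their place "tool_from_camera" (4x4, takes a point from camera to tool coordinates, whose origin is the TCP and whose axes are the flange's). Camera axes: x right, y down, z forward; pixel columns grow to the right and rows downward; lengths in m; the calibration is good to about 2 mm. The wrist camera is an equidistant fisheye: a pixel r from the principal point sees the ray r / f radians off the axis. A picture is of the moment at which its call begins: read the wrist's pose just before it. There is no depth.
- sign_off(): hands the job in; it is judged then, once.
Trained networks look in the newest picture that a camera, given by its name, has taken for a name from the list of things; names that differ only in an ending like _2 or _b are one class to them, and where a whole thing is asked for, a point or a joint stands for the part that bears it (a point fixed in the world has none). Each returns a list of dicts, best first, with "conf" (0 to 1); they miss things now and then, are a little off and sometimes report something else, mostly with a low value. They report only what shows in the picture. A call takes as long as a camera call. They do not tell look-alikes from the thing itself.
- find_in(camera, name): "xy" ([column, row] in pixels, amid what is visible of it).
- outline_of(camera, name): "region" (384x512 bool, what is visible of it) and "xy" ([column, row] in pixels, amid what is visible of it).
- place_of(camera, name): "xy" ([column, row] in pixels: a listed point, or the origin of a listed thing).
The state is a dict: "time_s": time; "q": joint angles; "dq": joint speeds; "joint_efforts": joint torques, N m; "tcp_pos": TCP position; "ee_rot": TCP orientation; "ft_force": force on the tool from outside, world axes, zero at the start; "moment": the same for the moment, N m; "opening": finger opening in m; "grasp_force": force on a finger pad.
Only numpy, scipy, OpenCV 4.12 (cv2) and the standard library are available. Lean on these libraries where they do the work, as an engineer would, in place of code of your own. Each camera call takes 0.05 s, during which the arm holds its last target. There are 200 camera calls.

## Working session

There is one attempt and no reset: what is moved stays moved. The work goes in short steps, Python scripts to look and compute and a shell command to move; the robot and the scene stay as the last step left them, time stands still between calls to the robot, and variables do not carry over. Pictures are saved under pics/ and viewed, at most 10 in all, crops included, and the job is handed in when it is done.

```bash
mkdir -p pics; ls
cat > h.py <<'E'
import numpy as np,cv2
from scipy.spatial.transform import Rotation as R
from cell import env, read_camera, sign_off, find_in, outline_of, place_of
def Rm(o):
    o=np.array(o,float)
    return o if o.shape==(3,3) else (R.from_euler('xyz',o).as_matrix() if o.size==3 else R.from_quat(o).as_matrix())
def px2w(c,uv,z=0.):
    uv=np.atleast_2d(np.array(uv,float)); K=np.array(c['K'])
    d=np.c_[uv,np.ones(len(uv))]@np.linalg.inv(K).T@Rm(c['orientation']).T
    p=np.array(c['position']); return p+d*((z-p[2])/d[:,2])[:,None]
def w2px(c,P):
    P=np.atleast_2d(P); q=(P-np.array(c['position']))@Rm(c['orientation']); q=q@np.array(c['K']).T
    return q[:,:2]/q[:,2:]
E
python3 - <<'E'
from h import *
o=env.get_obs(); print(o['tcp_pos'],o['ee_rot'],o['opening'],o['ft_force'],o['time_s'])
t=read_camera('top'); print(t['position'],t['orientation'],t['K'])
cv2.imwrite('pics/top1.png',t['img'][:,:,::-1])
for n in ['plate','corner_stop','home','pink_jar','blue_jar','crucible']:
    for f in (find_in,place_of):
        try: print(n,f.__name__,[(np.round(d['xy'],1).tolist(),round(d['conf'],2),px2w(t,d['xy'])[0].round(3).tolist()) for d in f('top',n)][:5])
        except Exception as e: print(n,f.__name__,e)
for i,d in enumerate(outline_of('top','plate')):
    m=d['region'].astype(np.uint8); c=max(cv2.findContours(m,0,2)[0],key=cv2.contourArea)
    w=px2w(t,c[:,0],0.012)[:,:2].astype(np.float32); print('rect',d['xy'],d['conf'],cv2.minAreaRect(w))
E
```

```text
pics
[ 0.16870587 -0.65309809  0.23046087] [-3.13994340e+00  8.20001912e-05  2.52818499e-01] 0.08529193695624054 [-0.78701261  0.25764145 -0.13996818] 0.0
[0.51266692 0.08892445 1.05635275] [-3.06802665 -0.00693176 -1.5584864 ] [[480.93906498   0.         253.45849641]
 [  0.         480.93906498 196.9600245 ]
 [  0.           0.           1.        ]]
plate call [([307.1, 289.7], 0.97, [0.39, -0.036, 0.0]), ([212.7, 290.4], 0.93, [0.386, 0.169, 0.0]), ([271.1, 216.0], 0.78, [0.549, 0.043, 0.0])]
plate call [([211.8, 288.3], 0.92, [0.391, 0.171, 0.0]), ([307.8, 289.4], 0.84, [0.391, -0.038, 0.0]), ([271.7, 216.4], 0.56, [0.548, 0.042, 0.0])]
corner_stop call [([249.9, 175.7], 0.57, [0.638, 0.091, 0.0]), ([158.3, 170.7], 0.53, [0.646, 0.293, 0.0])]
corner_stop call [([210.0, 167.3], 0.7, [0.655, 0.179, 0.0]), ([287.3, 137.2], 0.69, [0.725, 0.009, 0.0])]
home call [([248.9, 177.2], 0.93, [0.634, 0.093, 0.0]), ([238.0, 128.6], 0.38, [0.743, 0.119, 0.0])]
home call []
pink_jar call [([287.6, 132.7], 0.92, [0.735, 0.008, 0.0])]
pink_jar call [([289.4, 138.9], 0.82, [0.721, 0.004, 0.0])]
blue_jar call [([232.8, 131.2], 0.95, [0.737, 0.13, 0.0])]
blue_jar call [([237.2, 134.0], 0.84, [0.73, 0.12, 0.0]), ([207.9, 168.8], 0.28, [0.652, 0.184, 0.0])]
crucible call [([158.2, 172.2], 0.94, [0.643, 0.294, 0.0])]
crucible call [([165.0, 175.0], 0.61, [0.637, 0.278, 0.0])]
rect [272.8, 216.1] 0.88 ((0.5487834811210632, 0.04308311641216278), (0.12129730731248856, 0.0709892064332962), 67.27238464355469)
rect [308.9, 292.6] 0.83 ((0.3909226357936859, -0.04019284248352051), (0.12382466346025467, 0.07277146726846695), 64.99562072753906)
rect [211.5, 288.8] 0.63 ((0.3863726258277893, 0.167976513504982), (0.07207738608121872, 0.12291812151670456), 71.79669189453125)
```

View pics/top1.png

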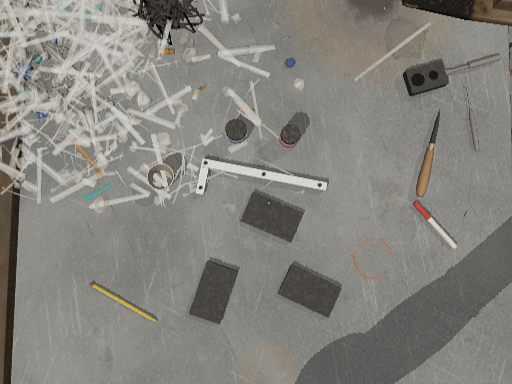

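The top picture shows three black slabs: A at (272,216), B at (309,290), C at (213,290). Their distances from the base are 0.55, 0.39 and 0.42 m, so A is the plate. The stop has its corner near (205,162), with the long rail running to (327,185). The jars are at (237,130) and (290,135), the crucible at (160,177). Next I fit the stop and check A in a close crop.

```bash
cat >> h.py <<'E'
def look(cam='top'):
    return read_camera(cam)
from scipy.optimize import minimize
def fit_stop(t,x0=(0.655,0.165,-0.0)):
    g=cv2.cvtColor(t['img'],cv2.COLOR_RGB2GRAY).astype(float); g=cv2.GaussianBlur(g,(0,0),.8)
    L=np.array([[0,0],[0,-.26],[.018,-.26],[.018,.018],[-.06,.018],[-.06,0]])
    def pts(p,off):  # offsets: sample both sides of each edge
        c,s=np.cos(p[2]),np.sin(p[2]); M=np.array([[c,-s],[s,c]]); o=[]
        for i in range(6):
            a,b=L[i],L[(i+1)%6]; e=(b-a)/np.linalg.norm(b-a); n=np.array([-e[1],e[0]]) 
            k=int(np.linalg.norm(b-a)/.002); u=(np.arange(k)+.5)/k
            o.append(a+u[:,None]*(b-a)+n*off)
        o=np.concatenate(o)@M.T+p[:2]; return w2px(t,np.c_[o,np.full(len(o),.016)])
    def samp(q): return cv2.remap(g.astype(np.float32),q[:,0].astype(np.float32)[:,None],q[:,1].astype(np.float32)[:,None],1)[:,0]
    f=lambda p:-np.mean(np.clip(samp(pts(p,.003))-samp(pts(p,-.003)),-60,120))
    best=min((minimize(f,[x0[0]+a,x0[1]+b,x0[2]+c],method='Nelder-Mead',options=dict(initial_simplex=np.array([[0,0,0],[.006,0,0],[0,.006,0],[0,0,.04]])+[x0[0]+a,x0[1]+b,x0[2]+c])) for a in(-.012,0,.012) for b in(-.01,0,.01) for c in(-.1,0,.1)),key=lambda r:r.fun)
    return best.x,best.fun
def rect(cam,t,near,z=.012):
    out=[]
    for d in outline_of(cam,'plate'):
        c=max(cv2.findContours(d['region'].astype(np.uint8),0,2)[0],key=cv2.contourArea)
        r=cv2.minAreaRect(px2w(t,c[:,0],z)[:,:2].astype(np.float32)); out.append((np.hypot(*(np.array(r[0])-near)),r))
    c,(a,b),th=min(out)[1]; th=np.radians(th); 
    if a>b: th-=np.pi/2   # th = direction of short side (plate x)
    th=(th+np.pi/2)%np.pi-np.pi/2
    return np.array(c),(a,b),th
def instop(s,p): 
    c,q=np.cos(s[2]),np.sin(s[2]); return np.array([[c,q],[-q,c]])@(np.array(p)-s[:2])
E
python3 - <<'E'
from h import *
t=read_camera('top'); s,f=fit_stop(t); print('stop',s.round(4),f)
c,ab,th=rect('top',t,(.549,.043)); print('plate',c,ab,th,'in stop',instop(s,c),th-s[2])
for n,z in (('pink_jar',.065),('blue_jar',.059)): print(n,px2w(t,find_in('top',n)[0]['xy'],z)[0])
im=cv2.resize(t['img'][110:260,140:340],None,fx=4,fy=4,interpolation=2)[:,:,::-1].copy()
cs,sn=np.cos(s[2]),np.sin(s[2])
L=np.array([[0,0],[0,-.26],[.018,-.26],[.018,.018],[-.06,.018],[-.06,0]])@np.array([[cs,sn],[-sn,cs]])+s[:2]
cv2.polylines(im,[np.int32((w2px(t,np.c_[L,np.full(6,.016)])-[140,110]+.5)*4)],True,(0,0,255),1)
P=np.array([[35,60],[35,-60],[-35,-60],[-35,60]])/1e3@np.array([[np.cos(th),np.sin(th)],[-np.sin(th),np.cos(th)]])+c
cv2.polylines(im,[np.int32((w2px(t,np.c_[P,np.full(4,.012)])-[140,110]+.5)*4)],True,(0,255,0),1)
cv2.imwrite('pics/crop1.png',im)
E
```

```text
stop [ 0.6529  0.1818 -0.1807] -75.8288803100586
plate [0.54807419 0.04278887] (0.12252126634120941, 0.0733267292380333) -0.38874348853162943 in stop [-0.07814624 -0.15562465] -0.20801781155986682
pink_jar [0.71832842 0.01307793 0.065     ]
blue_jar [0.72720764 0.12258727 0.059     ]
```

View pics/crop1.png

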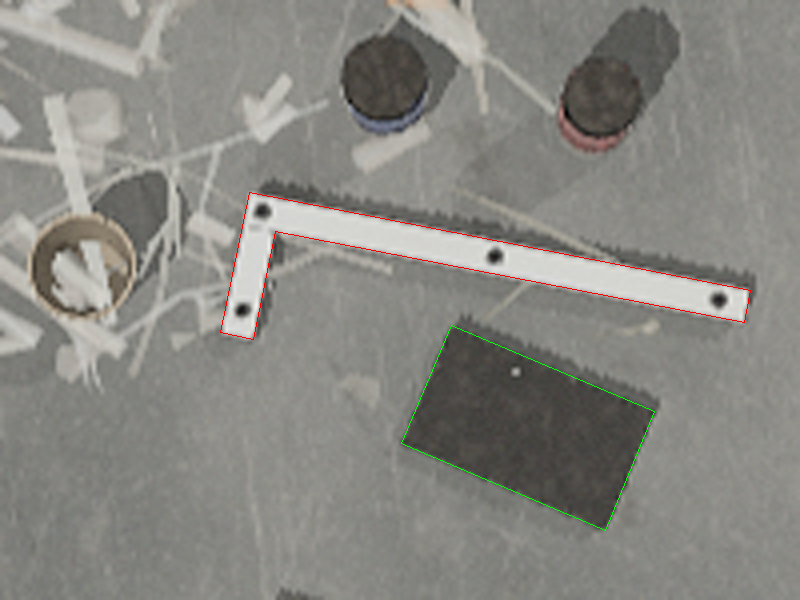

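The overlay fits both the stop and plate A (corner of the stop at crop (275,232), plate centre at (528,427)). A lies inside the described start range, so the choice stands. Moving in now, turning the tool to the stop's axes first.

```bash
python3 -m inch '[{"yaw":8.3},{"yaw":8.3},{"yaw":8.3},{"tx":2.1,"ty":-4},{"tx":2.1,"ty":-4}]' 6
python3 -m inch '[{"tx":2.1,"ty":-4},{"tx":2.1,"ty":-4},{"tx":2.1,"ty":-4},{"tx":2.1,"ty":-4},{"tx":2.1,"ty":-4}]'
python3 -m inch '[{"tx":2.1,"ty":-4},{"tx":2.1,"ty":-4},{"tx":2.1,"ty":-4},{"tz":0},{"tz":0}]'
cat >> h.py <<'E'
S=np.array([0.6529,0.1818,-0.1807])
def go(X,Y,z,yaw=S[2]):
    o=env.get_obs(); p=np.array(o['tcp_pos']); M=Rm(o['ee_rot']); c,s=np.cos(S[2]),np.sin(S[2])
    g=np.r_[S[:2]+np.array([[c,-s],[s,c]])@[X,Y],z]
    print('t',o['time_s'],'tcp stop',instop(S,p[:2]).round(4),p[2].round(4),'yaw',o['ee_rot'][2],'rows cm',((g-p)@M*100).round(2),'turn deg',-np.degrees(yaw-o['ee_rot'][2]).round(2),'open',o['opening'],'F',np.round(o['ft_force'],1))
E
python3 -c "
from h import *
go(-.146,-.156,.1)"
```

```text
t 0.9 tcp stop [-0.3261 -0.9088] 0.2313 yaw 0.25277657355945227 rows cm [ 47.96 -60.75  13.13] turn deg 24.84 open 0.08558872793549237 F [-0.4  0.6 -0.3]invalid input at $[0]: expected keys tx, ty, tz, yaw
invalid input at $[0]: expected keys tx, ty, tz, yaw
invalid input at $[0]: expected keys tx, ty, tz, yaw
```

All four keys are needed in every row.

```bash
python3 -m inch '[{"tx":0,"ty":0,"tz":0,"yaw":8.3},{"tx":0,"ty":0,"tz":0,"yaw":8.3},{"tx":0,"ty":0,"tz":0,"yaw":8.3},{"tx":2.1,"ty":-4,"tz":0,"yaw":0},{"tx":2.1,"ty":-4,"tz":0,"yaw":0}]' 6
python3 -m inch '[{"tx":2.1,"ty":-4,"tz":0,"yaw":0},{"tx":2.1,"ty":-4,"tz":0,"yaw":0},{"tx":2.1,"ty":-4,"tz":0,"yaw":0},{"tx":2.1,"ty":-4,"tz":0,"yaw":0},{"tx":2.1,"ty":-4,"tz":0,"yaw":0}]'
python3 -m inch '[{"tx":2.1,"ty":-4,"tz":0,"yaw":0},{"tx":2.1,"ty":-4,"tz":0,"yaw":0},{"tx":2.1,"ty":-4,"tz":0,"yaw":0},{"tx":0,"ty":0,"tz":0,"yaw":0},{"tx":0,"ty":0,"tz":0,"yaw":0}]'
python3 -c "
from h import *
go(-.146,-.156,.1)"
```

```text
time_s: 1.4
tcp_pos: [0.2243, -0.5822, 0.2309]
ee_rot: [3.141, 0.0, -0.185]
ft_force: [1.7, 0.6, 0.1]
opening: 0.0602
grasp_force: 0.0
time_s: 1.9
tcp_pos: [0.365, -0.4032, 0.2316]
ee_rot: [3.141, -0.001, -0.182]
ft_force: [1.4, -0.3, 0.4]
opening: 0.0602
grasp_force: 0.0
time_s: 2.4
tcp_pos: [0.4483, -0.2973, 0.2314]
ee_rot: [3.142, -0.0, -0.179]
ft_force: [-0.3, -0.6, 0.6]
opening: 0.0597
grasp_force: 0.0
t 2.4 tcp stop [-0.1151 -0.508 ] 0.2314 yaw -0.17900105171000757 rows cm [ -3.03 -35.21  13.13] turn deg 0.1 open 0.05973376111873049 F [-0.3 -0.6  0.6]
```

```bash
python3 -m inch '[{"tx":-0.3,"ty":-3.9,"tz":1.3,"yaw":0},{"tx":-0.3,"ty":-3.9,"tz":1.3,"yaw":0},{"tx":-0.3,"ty":-3.9,"tz":1.3,"yaw":0},{"tx":-0.3,"ty":-3.9,"tz":1.3,"yaw":0},{"tx":-0.3,"ty":-3.9,"tz":1.3,"yaw":0}]'
python3 -m inch '[{"tx":-0.4,"ty":-3.9,"tz":1.3,"yaw":0},{"tx":-0.4,"ty":-3.9,"tz":1.3,"yaw":0},{"tx":-0.4,"ty":-3.9,"tz":1.3,"yaw":0},{"tx":-0.4,"ty":-3.9,"tz":1.3,"yaw":0},{"tx":0,"ty":0,"tz":0,"yaw":0}]'
python3 - <<'E'
from h import *
go(-.146,-.156,.03)
w=read_camera('wrist'); cv2.imwrite('pics/w1.png',w['img'][:,:,::-1])
E
```

```text
time_s: 2.9
tcp_pos: [0.4678, -0.1042, 0.1661]
ee_rot: [3.141, -0.001, -0.185]
ft_force: [0.6, -0.1, 0.5]
opening: 0.06
grasp_force: 0.0
time_s: 3.4
tcp_pos: [0.4806, 0.0568, 0.1131]
ee_rot: [-3.14, 0.001, -0.177]
ft_force: [-0.2, 0.1, 0.5]
opening: 0.0603
grasp_force: 0.0
t 3.4 tcp stop [-0.1471 -0.154 ] 0.1131 yaw -0.17657126202453122 rows cm [0.12 0.21 8.31] turn deg 0.24 open 0.06032594685735936 F [-0.2  0.1  0.5]
```

View pics/w1.png

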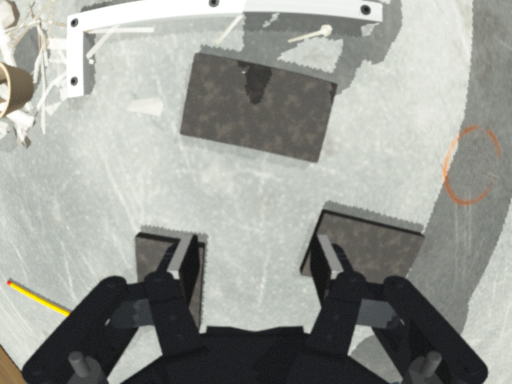

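The wrist view shows plate A ahead at (258,108), and B (365,245) and C (170,270) near the fingers. I check the clearance to B and C before going down.

Run:
```python
from h import *
for c,ab,a in (((.3909,-.0402),(.122,.072),65),((.3864,.168),(.072,.122),71.8)):
    b=cv2.boxPoints((c,ab,a)); print(np.array([instop(S,p) for p in b]).round(3).tolist())
w=read_camera('wrist'); T=np.array(w['tool_from_camera']); print(T.round(3).tolist(),np.array(w['K'])[0].tolist())
```

```text
[[-0.268, -0.315], [-0.198, -0.334], [-0.168, -0.216], [-0.237, -0.197]]
[[-0.325, -0.089], [-0.204, -0.105], [-0.194, -0.034], [-0.315, -0.017]]
[[-0.001, -0.951, -0.31, 0.079], [1.0, -0.001, 0.0, 0.0], [-0.0, -0.31, 0.951, -0.144], [0.0, 0.0, 0.0, 1.0]] [297.3186396354542, 0.0, 254.48733101735587]
```

```bash
python3 -m inch '[{"tx":0.05,"ty":0.1,"tz":3,"yaw":0},{"tx":0.05,"ty":0.1,"tz":3,"yaw":0},{"tx":0,"ty":0,"tz":2.8,"yaw":0},{"tx":0,"ty":0,"tz":1.5,"yaw":0},{"tx":0,"ty":0,"tz":0,"yaw":0}]'
python3 -m inch '[{"tx":0,"ty":0,"tz":0.4,"yaw":0},{"tx":0,"ty":0,"tz":0.2,"yaw":0},{"tx":0,"ty":0,"tz":0,"yaw":0}]'
python3 -m inch '[{"tx":0,"ty":0,"tz":0.2,"yaw":0},{"tx":0,"ty":0,"tz":0,"yaw":0}]'
```

```text
time_s: 4.0
tcp_pos: [0.4805, 0.0477, 0.0101]
ee_rot: [3.139, 0.002, -0.185]
ft_force: [-0.0, -0.5, -0.1]
opening: 0.0601
grasp_force: 0.0
time_s: 4.3
tcp_pos: [0.4818, 0.0502, 0.006]
ee_rot: [-3.141, -0.001, -0.182]
ft_force: [0.0, -0.3, 0.4]
opening: 0.06
grasp_force: 0.0
time_s: 4.5
tcp_pos: [0.4814, 0.0506, 0.0035]
ee_rot: [-3.141, -0.0, -0.182]
ft_force: [0.1, -0.1, -0.4]
opening: 0.0603
grasp_force: 0.0
```

```bash
python3 -m inch '[{"tx":0,"ty":0,"tz":0.2,"yaw":0},{"tx":0,"ty":0,"tz":0,"yaw":0}]'
python3 -m inch '[{"tx":0,"ty":0,"tz":0.2,"yaw":0},{"tx":0,"ty":0,"tz":0,"yaw":0}]'
python3 -m inch '[{"tx":0,"ty":0,"tz":0.2,"yaw":0},{"tx":0,"ty":0,"tz":0,"yaw":0}]'
```

```text
time_s: 4.7
tcp_pos: [0.4812, 0.0506, 0.0012]
ee_rot: [3.142, 0.0, -0.182]
ft_force: [0.0, -0.1, -0.3]
opening: 0.0603
grasp_force: 0.0
time_s: 4.9
tcp_pos: [0.4812, 0.0506, -0.0009]
ee_rot: [3.142, 0.0, -0.182]
ft_force: [1.1, 0.1, -0.4]
opening: 0.0601
grasp_force: 0.0
time_s: 5.1
tcp_pos: [0.4812, 0.0506, -0.0029]
ee_rot: [3.141, 0.0, -0.182]
ft_force: [-0.1, 0.0, 0.1]
opening: 0.0598
grasp_force: 0.0
```

```bash
python3 -m inch '[{"tx":0,"ty":0,"tz":0.15,"yaw":0},{"tx":0,"ty":0,"tz":0,"yaw":0}]' | grep -E 'tcp|ft'
python3 -m inch '[{"tx":0,"ty":0,"tz":0.15,"yaw":0},{"tx":0,"ty":0,"tz":0,"yaw":0}]'| grep -E 'tcp|ft'
python3 -c "
from h import *
go(-.122,-.156,-.005)"
```

```text
tcp_pos: [0.4812, 0.0506, -0.0044]
ft_force: [-0.2, 0.4, -0.2]
tcp_pos: [0.4813, 0.0506, -0.005]
ft_force: [-2.4, -0.1, 13.6]
t 5.5 tcp stop [-0.1452 -0.1599] -0.005 yaw -0.1818451266656831 rows cm [ 2.32 -0.4  -0.  ] turn deg -0.07 open 0.05995350196244181 F [-2.4 -0.1 13.6]
```

```bash
python3 -m inch '[{"tx":0,"ty":-0.4,"tz":-0.55,"yaw":0},{"tx":0.5,"ty":0,"tz":0,"yaw":0},{"tx":0.5,"ty":0,"tz":0,"yaw":0},{"tx":0.5,"ty":0,"tz":0,"yaw":0},{"tx":0.5,"ty":0,"tz":0,"yaw":0}]'| grep -E 'tcp|ft'
python3 -m inch '[{"tx":0.5,"ty":0,"tz":0,"yaw":0},{"tx":0.5,"ty":0,"tz":0,"yaw":0},{"tx":0.5,"ty":0,"tz":0,"yaw":0},{"tx":0.5,"ty":0,"tz":0,"yaw":0},{"tx":0,"ty":0,"tz":0,"yaw":0}]'| grep -E 'tcp|ft'
python3 - <<'E'
from h import *
go(-.081,-.156,.000)
w=read_camera('wrist'); cv2.imwrite('pics/w2.png',w['img'][:,:,::-1])
E
```

```text
tcp_pos: [0.5018, 0.0505, -0.0005]
ft_force: [-0.8, 0.1, 0.9]
tcp_pos: [0.5224, 0.0472, -0.0002]
ft_force: [0.2, -0.0, 0.1]
t 6.5 tcp stop [-0.1042 -0.1559] -0.0002 yaw -0.18202233048673877 rows cm [ 2.32  0.01 -0.02] turn deg -0.08 open 0.05974535947991834 F [ 0.2 -0.   0.1]
```

View pics/w2.png

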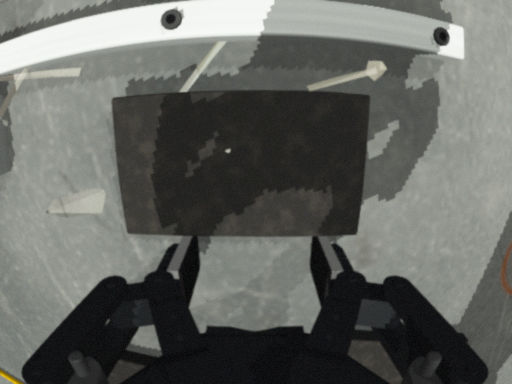

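The plate is squared up against both fingers (near edge from (125,233) to (358,233)). On to the long rail.

```bash
python3 -m inch '[{"tx":0.4,"ty":0,"tz":0,"yaw":0},{"tx":0.4,"ty":0,"tz":0,"yaw":0},{"tx":0.4,"ty":0,"tz":0,"yaw":0},{"tx":0.4,"ty":0,"tz":0,"yaw":0},{"tx":0,"ty":0,"tz":0,"yaw":0}]'| grep -E 'tcp|ft'
python3 -m inch '[{"tx":0.2,"ty":0,"tz":0,"yaw":0},{"tx":0.2,"ty":0,"tz":0,"yaw":0},{"tx":0,"ty":0,"tz":0,"yaw":0}]'| grep -E 'tcp|ft'
python3 -m inch '[{"tx":0.15,"ty":0,"tz":0,"yaw":0},{"tx":0,"ty":0,"tz":0,"yaw":0}]'| grep -E 'tcp|ft'
python3 - <<'E'
from h import *
go(-.081,-.156,.000)
E
```

```text
tcp_pos: [0.5379, 0.0442, -0.0001]
ft_force: [0.2, 0.5, -0.0]
tcp_pos: [0.5412, 0.0436, -0.0002]
ft_force: [-0.2, 0.3, -0.4]
tcp_pos: [0.5426, 0.0434, -0.0002]
ft_force: [-0.2, 0.1, 0.6]
t 7.55 tcp stop [-0.0836 -0.156 ] -0.0002 yaw -0.18177189978411268 rows cm [ 0.26  0.   -0.02] turn deg -0.06 open 0.05992506606254801 F [-0.2  0.1  0.6]
```

```bash
for i in 1; do :; done; python3 -m inch '[{"tx":0.15,"ty":0,"tz":0,"yaw":0},{"tx":0,"ty":0,"tz":0,"yaw":0}]'| grep -E 'tcp|ft'
python3 -m inch '[{"tx":0.1,"ty":0,"tz":0,"yaw":0},{"tx":0,"ty":0,"tz":0,"yaw":0}]'| grep -E 'tcp|ft'
python3 - <<'E'
from h import *
go(-.081,-.156,.000)
w=read_camera('wrist'); cv2.imwrite('pics/w3.png',w['img'][:,:,::-1])
E
```

```text
tcp_pos: [0.5442, 0.0431, -0.0002]
ft_force: [-1.0, 0.0, -0.3]
tcp_pos: [0.5451, 0.0429, -0.0002]
ft_force: [-0.4, -0.6, 0.5]
t 7.95 tcp stop [-0.0811 -0.156 ] -0.0002 yaw -0.18181511717134735 rows cm [ 0.01 -0.   -0.02] turn deg -0.06 open 0.05992886401101978 F [-0.4 -0.6  0.5]
```

View pics/w3.png

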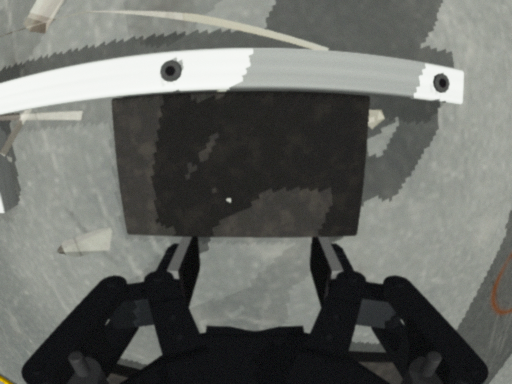

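The plate's far edge (115..370, 95) now looks to lie at the rail. I feel for the contact.

```bash
python3 -m inch '[{"tx":0.1,"ty":0,"tz":0,"yaw":0},{"tx":0,"ty":0,"tz":0,"yaw":0}]'| grep -E 'tcp|ft'
python3 -m inch '[{"tx":0.1,"ty":0,"tz":0,"yaw":0},{"tx":0,"ty":0,"tz":0,"yaw":0}]'| grep -E 'tcp|ft'
```

```text
tcp_pos: [0.5457, 0.0428, -0.0002]
ft_force: [-3.2, 1.1, 1.4]
tcp_pos: [0.5458, 0.0427, -0.0003]
ft_force: [-5.5, 2.0, 3.0]
```

Contact felt: the plate is flush on the long rail. Now I back off, close the fingers and go round to its -y end.

```bash
python3 -m inch '[{"tx":-0.5,"ty":0,"tz":0,"yaw":0},{"tx":-1.3,"ty":0,"tz":0,"yaw":0},{"tx":0,"ty":0,"tz":-3,"yaw":0},{"tx":0,"ty":2,"tz":-3,"yaw":0},{"tx":1.5,"ty":3,"tz":0,"yaw":0}]' 0| grep -E 'tcp|ft'
python3 -m inch '[{"tx":1.5,"ty":3,"tz":0,"yaw":0},{"tx":1.5,"ty":1,"tz":0,"yaw":0},{"tx":1.5,"ty":0,"tz":0,"yaw":0},{"tx":0,"ty":0,"tz":0,"yaw":0},{"tx":0,"ty":0,"tz":0,"yaw":0}]'| grep -E 'tcp|ft|op'
python3 - <<'E'
from h import *
go(-.035,-.247,.03)
o=env.get_obs(); w=read_camera('wrist'); 
try:
  K=np.array(w['K']);T=np.array(w['tool_from_camera']);M=Rm(o['ee_rot'])
  for d in outline_of('wrist','plate'):
    c=max(cv2.findContours(d['region'].astype(np.uint8),0,2)[0],key=cv2.contourArea)[:,0].astype(float)
    v=c-K[:2,2]; r=np.linalg.norm(v,axis=1)+1e-9; th=r/K[0,0]; ray=np.c_[v/r[:,None]*np.sin(th)[:,None],np.cos(th)]
    dw=ray@T[:3,:3].T@M.T; p0=np.array(o['tcp_pos'])+M@T[:3,3]; P=p0+dw*((.012-p0[2])/dw[:,2])[:,None]
    Q=np.array([instop(S,p) for p in P[:,:2]]); print(d['conf'],d['xy'],cv2.minAreaRect(Q.astype(np.float32)),Q.min(0),Q.max(0))
except Exception as e: print(e)
cv2.imwrite('pics/w4.png',w['img'][:,:,::-1])
E
```

```text
tcp_pos: [0.5363, -0.0042, 0.0631]
ft_force: [0.7, -0.4, -0.4]
tcp_pos: [0.5718, -0.0534, 0.0596]
ft_force: [0.3, 1.1, -0.2]
opening: 0.0002
t 9.4 tcp stop [-0.0375 -0.2459] 0.0596 yaw -0.18185764972435248 rows cm [0.25 0.11 2.96] turn deg -0.07 open 0.00020972402382064318 F [ 0.3  1.1 -0.2]
0.67 [133.8, 201.7] ((-0.035899318754673004, -0.14977777004241943), (0.12271171808242798, 0.06959053128957748), 89.7703628540039) [-0.07074754 -0.21115775] [-0.00091027 -0.08853433]
```

View pics/w4.png

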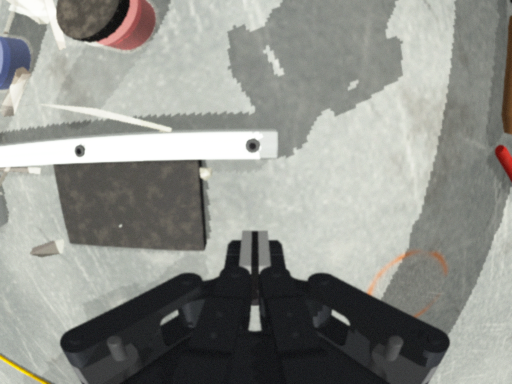

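The plate lies flush along the rail at stop coordinates (-36, -150) mm, with its -y end at pixel (205,205). The closed fingers at (255,240) are clear of it. I go down and push along +y.

```bash
python3 -m inch '[{"tx":0.2,"ty":0.1,"tz":2.5,"yaw":0},{"tx":0,"ty":0,"tz":2,"yaw":0},{"tx":0,"ty":0,"tz":0.95,"yaw":0},{"tx":0,"ty":0,"tz":0,"yaw":0},{"tx":0,"ty":0,"tz":0,"yaw":0}]'| grep -E 'tcp|ft'
python3 -m inch '[{"tx":0,"ty":-0.5,"tz":0,"yaw":0},{"tx":0,"ty":-0.5,"tz":0,"yaw":0},{"tx":0,"ty":-0.5,"tz":0,"yaw":0},{"tx":0,"ty":-0.5,"tz":0,"yaw":0},{"tx":0,"ty":-0.5,"tz":0,"yaw":0}]'| grep -E 'tcp|ft'
python3 -m inch '[{"tx":0,"ty":-0.5,"tz":0,"yaw":0},{"tx":0,"ty":-0.5,"tz":0,"yaw":0},{"tx":0,"ty":-0.5,"tz":0,"yaw":0},{"tx":0,"ty":-0.5,"tz":0,"yaw":0},{"tx":0,"ty":0,"tz":0,"yaw":0}]'| grep -E 'tcp|ft'
python3 - <<'E'
from h import *
go(-.035,-.141,.005)
t=read_camera('top'); cv2.imwrite('pics/t5.png',cv2.resize(t['img'][110:260,140:340],None,fx=3,fy=3)[:,:,::-1])
E
```

```text
tcp_pos: [0.5738, -0.0547, 0.0058]
ft_force: [0.0, -0.4, -0.5]
tcp_pos: [0.5784, -0.0296, 0.0054]
ft_force: [0.9, -0.1, -0.1]
tcp_pos: [0.5821, -0.0095, 0.0053]
ft_force: [0.6, -0.5, -0.4]
t 11.0 tcp stop [-0.0353 -0.2009] 0.0053 yaw -0.1807109614151543 rows cm [ 0.03 -5.99  0.03] turn deg -0.0 open 9.67741182533572e-05 F [ 0.6 -0.5 -0.4]
```

View pics/t5.png

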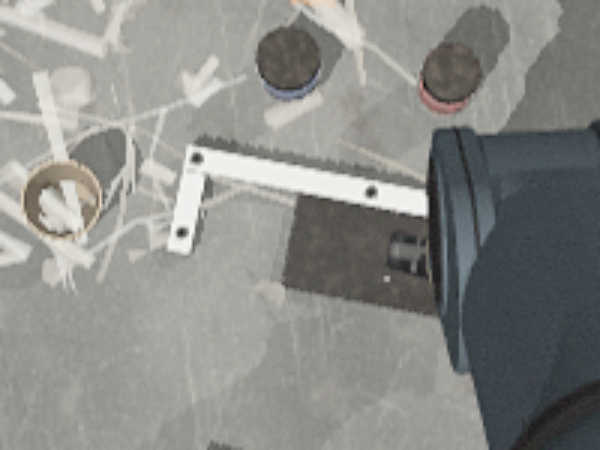

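The plate slides along the rail; its leading edge is at crop (292,240) and still parallel. Continuing.

```bash
python3 -m inch '[{"tx":0,"ty":-0.5,"tz":0,"yaw":0},{"tx":0,"ty":-0.5,"tz":0,"yaw":0},{"tx":0,"ty":-0.5,"tz":0,"yaw":0},{"tx":0,"ty":-0.5,"tz":0,"yaw":0},{"tx":0,"ty":-0.5,"tz":0,"yaw":0}]'| grep -E 'tcp|ft'
python3 -m inch '[{"tx":0,"ty":-0.5,"tz":0,"yaw":0},{"tx":0,"ty":-0.5,"tz":0,"yaw":0},{"tx":0,"ty":-0.5,"tz":0,"yaw":0},{"tx":0,"ty":-0.5,"tz":0,"yaw":0},{"tx":0,"ty":0,"tz":0,"yaw":0}]'| grep -E 'tcp|ft'
python3 -m inch '[{"tx":0,"ty":-0.3,"tz":0,"yaw":0},{"tx":0,"ty":-0.3,"tz":0,"yaw":0},{"tx":0,"ty":0,"tz":0,"yaw":0}]'| grep -E 'tcp|ft'
python3 - <<'E'
from h import *
go(-.035,-.135,.005)
t=read_camera('top'); m=outline_of('top','plate')
g=[px2w(t,np.argwhere(d['region'])[:,::-1],.012)[:,:2] for d in m]
for q in g:
    q=np.array([instop(S,p) for p in q])
    if abs(q[:,0].mean()+.035)<.03: print('plate y max',np.percentile(q,99.5,axis=0),np.percentile(q,.5,axis=0))
E
```

```text
tcp_pos: [0.5864, 0.0145, 0.0053]
ft_force: [-0.8, -0.9, -0.1]
tcp_pos: [0.5902, 0.0349, 0.0053]
ft_force: [-0.5, 0.8, -0.1]
tcp_pos: [0.5912, 0.04, 0.0053]
ft_force: [-0.5, 0.0, 0.5]
t 12.35 tcp stop [-0.0352 -0.1506] 0.0053 yaw -0.18149019353319695 rows cm [ 0.02 -1.56  0.04] turn deg -0.05 open 6.196340196582372e-05 F [-0.5  0.   0.5]
plate y max [ 0.00081207 -0.01862355] [-0.06930791 -0.10883916]
```

```bash
python3 -m inch '[{"tx":0,"ty":-0.4,"tz":0,"yaw":0},{"tx":0,"ty":-0.4,"tz":0,"yaw":0},{"tx":0,"ty":-0.4,"tz":0,"yaw":0},{"tx":0,"ty":0,"tz":0,"yaw":0}]'| grep -E 'tcp|ft'
python3 -m inch '[{"tx":0,"ty":-0.2,"tz":0,"yaw":0},{"tx":0,"ty":0,"tz":0,"yaw":0}]'| grep -E 'tcp|ft'
python3 -m inch '[{"tx":0,"ty":-0.15,"tz":0,"yaw":0},{"tx":0,"ty":0,"tz":0,"yaw":0}]'| grep -E 'tcp|ft'
python3 -m inch '[{"tx":0,"ty":-0.1,"tz":0,"yaw":0},{"tx":0,"ty":0,"tz":0,"yaw":0}]'| grep -E 'tcp|ft'
```

```text
tcp_pos: [0.5934, 0.0525, 0.0053]
ft_force: [0.5, 0.4, 0.5]
tcp_pos: [0.5937, 0.0536, 0.0053]
ft_force: [-0.3, 0.9, 0.5]
tcp_pos: [0.5939, 0.0549, 0.0053]
ft_force: [-0.7, -1.4, -0.0]
tcp_pos: [0.5941, 0.0558, 0.0053]
ft_force: [-0.7, -0.6, 0.4]
```

```bash
python3 -m inch '[{"tx":0,"ty":-0.1,"tz":0,"yaw":0},{"tx":0,"ty":0,"tz":0,"yaw":0}]'| grep -E 'tcp|ft'
python3 -m inch '[{"tx":0,"ty":-0.1,"tz":0,"yaw":0},{"tx":0,"ty":0,"tz":0,"yaw":0}]'| grep -E 'tcp|ft'
python3 -c "
from h import *
go(-.035,-.135,.005)"
```

```text
tcp_pos: [0.5943, 0.0569, 0.0053]
ft_force: [-0.7, -0.6, -0.3]
tcp_pos: [0.5944, 0.0578, 0.0053]
ft_force: [-0.2, -0.7, -0.1]
t 13.85 tcp stop [-0.0352 -0.1325] 0.0053 yaw -0.18162918408307838 rows cm [0.02 0.25 0.03] turn deg -0.05 open -1.5874982190829852e-05 F [-0.2 -0.7 -0.1]
```

```bash
python3 -m inch '[{"tx":0,"ty":-0.1,"tz":0,"yaw":0},{"tx":0,"ty":0,"tz":0,"yaw":0}]'| grep -E 'tcp|ft'
python3 -m inch '[{"tx":0,"ty":-0.1,"tz":0,"yaw":0},{"tx":0,"ty":0,"tz":0,"yaw":0}]'| grep -E 'tcp|ft'
python3 - <<'E'
from h import *
o=env.get_obs(); go(-.035,-.135,.005)
w=read_camera('wrist'); cv2.imwrite('pics/w6.png',w['img'][:,:,::-1])
E
```

```text
tcp_pos: [0.5945, 0.058, 0.0053]
ft_force: [-0.4, -2.6, 0.4]
tcp_pos: [0.5945, 0.0582, 0.0053]
ft_force: [-1.0, -5.9, 1.2]
t 14.25 tcp stop [-0.0352 -0.1321] 0.0053 yaw -0.1829238153009889 rows cm [0.02 0.29 0.03] turn deg -0.13 open 0.00011367995549983658 F [-1.  -5.9  1.2]
```

View pics/w6.png

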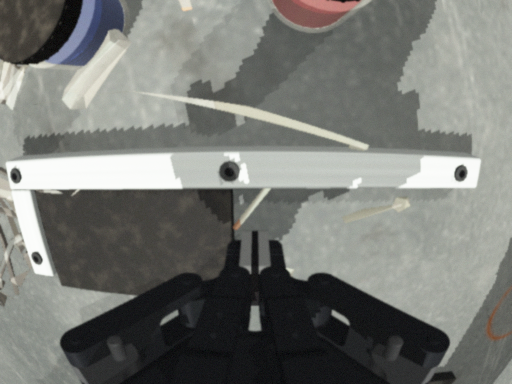

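Force rises: the plate's end is against the short rail at (40,235) and its edge still lies along the long rail. I back off, rise and check.

```bash
python3 -m inch '[{"tx":0,"ty":0.5,"tz":0,"yaw":0},{"tx":0,"ty":1.5,"tz":0,"yaw":0},{"tx":0,"ty":0,"tz":-4,"yaw":0},{"tx":-2,"ty":0,"tz":-4,"yaw":0},{"tx":-3,"ty":3,"tz":-3,"yaw":0}]'| grep -E 'tcp|ft'
python3 -m inch '[{"tx":-1,"ty":4,"tz":-2,"yaw":0},{"tx":0,"ty":4,"tz":-2,"yaw":0},{"tx":0,"ty":4,"tz":-2,"yaw":0},{"tx":0,"ty":4,"tz":0,"yaw":0},{"tx":0,"ty":0,"tz":0,"yaw":0}]'| grep -E 'tcp|ft'
python3 -m inch '[{"tx":0,"ty":4,"tz":-2,"yaw":0},{"tx":0,"ty":4,"tz":-2,"yaw":0},{"tx":0,"ty":4,"tz":-2,"yaw":0},{"tx":0,"ty":0,"tz":0,"yaw":0},{"tx":0,"ty":0,"tz":0,"yaw":0}]'| grep -E 'tcp|ft'
python3 - <<'E'
from h import *
t=read_camera('top'); s,f=fit_stop(t,S); print(s,f)
c,ab,th=rect('top',t,(.608,.13)); print(c,ab,'in stop',instop(s,c),instop(S,c),th-s[2])
for n,z in (('pink_jar',.065),('blue_jar',.059)): print(n,px2w(t,find_in('top',n)[0]['xy'],z)[0])
cv2.imwrite('pics/t7.png',cv2.resize(t['img'][110:260,140:340],None,fx=4,fy=4,interpolation=2)[:,:,::-1])
E
```

```text
tcp_pos: [0.5398, 0.0234, 0.1161]
ft_force: [0.6, -0.5, 0.9]
tcp_pos: [0.4975, -0.142, 0.1751]
ft_force: [0.9, 0.6, -0.8]
tcp_pos: [0.477, -0.254, 0.2343]
ft_force: [0.2, 0.8, -0.8]
[ 0.65266218  0.18174466 -0.17965654] -87.19441986083984
[0.60880435 0.12854071] (0.1192445382475853, 0.06992697715759277) in stop [-0.03364485 -0.06018467] [-0.03380603 -0.06031692] -0.005274968824172915
pink_jar [0.71414163 0.01012431 0.065     ]Traceback (most recent call last):
  File "<stdin>", line 4, in <module>
IndexError: list index out of range
```

Run:
```python
from h import *
t=read_camera('top')
cv2.imwrite('pics/t8.png',cv2.resize(t['img'][110:260,140:340],None,fx=4,fy=4,interpolation=2)[:,:,::-1])
```

```text
(no output)
```

View pics/t8.png

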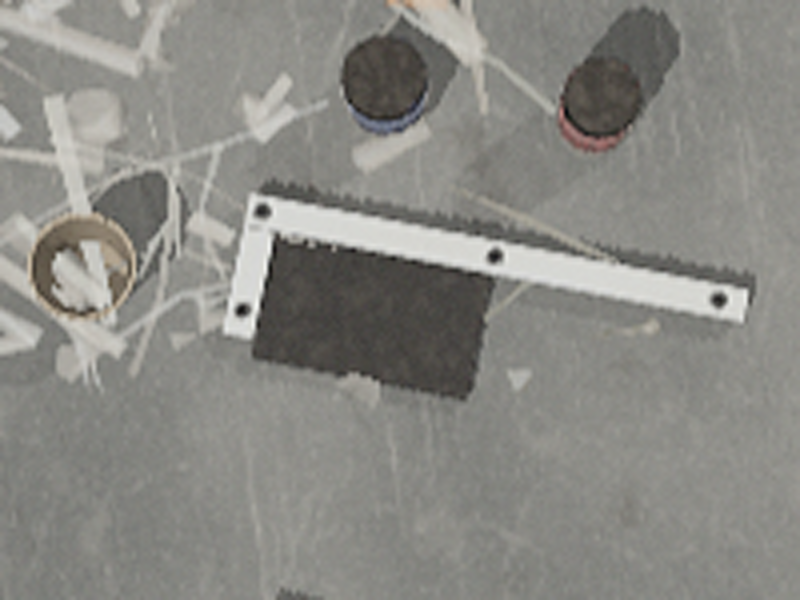

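The plate sits flush in the corner at crop (375,318). The jars at (385,85) and (600,100) and the crucible at (82,265) are where they were, and the robot is clear.

```bash
python3 -c "
from cell import sign_off
print(sign_off())"
```

```text
the job is handed in; nothing more can be done
None
```

The plate is pushed home in the corner stop and the job is handed in; the last picture put its centre within about 1.5 mm of home and 0.005 rad of parallel, with the jars and crucible unmoved and the arm clear.

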